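Roll a bin of turned rollers over the stop bar onto the inspection felt

ROBOT

A 6-joint arm with a two-finger parallel gripper is mounted at the origin on a cart in front of the work surface, level with it; the furniture and walls round the work are solid. World frame = base frame: x ahead of the robot, y to its left, z up, the work surface at z = 0. Lengths are in m, angles in rad, forces in N, time in s.
With the tool pointing down it reaches from about 0.375 to 0.9 m from the base axis. Payload 3.1 kg.
Tool frame: the origin (TCP) lies on the centre line of the jaws, within the pads' length; the fingertips stand 22 mm ahead of it and the grasp point (between the pads) lies 3 mm ahead of it; z points along the fingers, y is the line along which they close (so a half turn about z gives the same grasp; the last joint's range is limited). The gripper opens to 85 mm and grips with 20 to 120 N. Pads are 22 mm wide; open, the fingers measure 114 mm over their backs; the gripper's body (76 mm by 85 mm) begins 54 mm behind the grasp point. The pads swing forward as they close: fully open they stand 13 mm farther back than shut.
Start: joints at [-1.444, 0.527, 1.433, -0, 1.181, -0.178], TCP at [0.188, -0.596, 0.253] pointing down, gripper open.
Joint ranges: [-3.08, 3.08], [-0.75, 2.2], [0.22, 2.44], [-1.43, 4.57], [0, 2.65], [-2.85, 2.85]. Speed limits (rad/s): [2.79, 2.79, 3.14, 3.14, 3.14, 3.14].

INTERFACE

Orientations are given as a unit quaternion [x, y, z, w].
In Python, from station import manip gives the robot as it stands.
- The arm moves only by the tool run_rows, called by a JSON object that holds its "fn" and its "kwargs". Schema: {"type":"object","properties":{"offsets":{"type":"object","properties":{"dx":{"type":"array","items":{"type":"number"},"minItems":1,"maxItems":20},"dy":{"type":"array","items":{"type":"number"},"minItems":1,"maxItems":20},"dz":{"type":"array","items":{"type":"number"},"minItems":1,"maxItems":20},"rz":{"type":"array","items":{"type":"number"},"minItems":1,"maxItems":20},"jaw":{"type":"array","items":{"type":"number"},"minItems":1,"maxItems":20}},"additionalProperties":false,"required":["dx","dy","dz","rz","jaw"]},"grip_force":{"type":"number"},"only":{"type":"string"},"quiet":{"type":"boolean"},"lines":{"type":"string"}},"required":["offsets"],"additionalProperties":false}. offsets is an object with one list for each field, all of the same length, 1 to 20, a row being the entries at one place: dx, dy, dz (the shift in m), rz (a turn about the tool's z in rad), jaw (the opening from 0.0 (shut) to 1.0 (fully open)); each row is the pose to reach, as a shift and turn from the pose commanded when the call began, along the tool's axes at that moment; what a row does not reach only later rows make up. A row lasts 1/10 s, in which the tool goes at most 0.05 m and 0.15 rad, less where a joint would pass 70% of its speed; a pose out of reach is approached as far as the arm can. The fingers move at their own pace and stop on an object; grip_force is the grip in N (left out, the last holds). Time passes only in rows, so rows that do not move let the fingers close. The tool returns the time, the measured TCP pose, the force, the opening and the grip force at its end. only (a regular expression) keeps the lines of the reply that match it, lines (a string "A,B") keeps lines A to B, and quiet returns only ok. Input that does not fit is refused with a message, and nothing moves.
- manip.sense(): the state, without advancing time (a new reading comes with each control period).
- manip.snapshot(name): name is "side" or "top"; returns a dict with "pixels" (480x640x3 uint8, red, green, blue), "range_z" (480x640 float32, m along the optical axis (not along the pixel's ray), 0 where there is no reading), "fov_y" (degrees; the focal length in pixels is half the picture's height over the tangent of half this angle, whatever the lens; pixels are square), "cx", "cy" (the principal point, pixels), "k1" (the pictures are not rectified: a ray, as slopes to the right and down, at radius r is drawn at 1 + k1 r^2 times it, then the intrinsics apply), "R" (3x3) and "t" (3): a world point X has camera coordinates R X + t. Camera axes: x right, y down, z forward; pixel columns grow to the right and rows downward; lengths in m; the calibration is good to about 2 mm. A picture is of the moment at which its call begins.
- manip.sign_off(): hands the job in; it is judged then, once.
The state is a dict: "t": time; "q": joint angles; "qd": joint speeds; "tau": joint torques, N m; "tcp_pos": TCP position; "tool_rot": TCP orientation; "force": force on the tool from outside, world axes, zero at the start; "ft_torque": the same for the moment, N m; "finger_gap": opening from 0.0 (shut) to 1.0 (fully open); "gripper_force": force on a finger pad.
Only numpy, scipy, OpenCV 4.12 (cv2) and the standard library are available. Lean on these libraries where they do the work, as an engineer would, in place of code of your own. Each camera call takes 0.05 s, during which the arm holds its last target. There are 200 camera calls.

TASK

Empty the yellow bin of turned rollers onto the green felt of the pour-out stand (its fin is for carrying it, the bow handle at its back for tipping it): carry it level, stand it flat on the grey deck in the middle of the black stop bar with its labelled front against the bar, and let go. Then take it again and ease it over the bar, never letting it fall and with its lower front edge staying at the bar, until it lies on its front with the rim down on the felt and both rollers are out on the felt; leave it lying there and disturb nothing else.

Things in the scene. Friction and masses are not known exactly. Their poses are not given: they have to be found in the camera images.
- pour_stand: fixed low pour-out stand. x points from its grey deck over the black stop bar to its green felt tray, y along the bar, z up. Origin on the bench under the middle of the bar's deck-side face. Deck: x -120 to 0 mm, y +/-121 mm, top 16 mm above the bench. Bar: x 0 to 12 mm, 226 mm long, top 26 mm above the bench; a 23 mm high bracket at each end (y +/-114 to 124 mm)
- stop_edge (a point): point on the deck's top at the foot of the stop bar's deck-side face, middle of the bar
- catch_floor (a point): middle of the stand's felt tray, on the felt, 8 mm above the bench; the felt runs 100 mm either way in the stand's x and 116 mm in y, with a low wooden frame (top 20 mm above the bench) on the far side and both ends. Left and right of the stand tall instruments begin about 0.53 m ahead of the robot: keep a carried bin nearer until it is in line with the stand
- bin: loose yellow open bin with a sloping front, with its two rollers about 0.65 kg. Origin: middle of its flat floor's underside (floor 74 x 200 mm, x by y). x points to the front wall (blank white label), which leans out 20 degrees; z up out of the mouth. Walls 4 mm thick, rims at z 58 mm; mouth 95 mm long in x. A partition along x at y 0, top at z 48 mm, makes two compartments and carries the fin
- bin_front_edge (a point): middle of the bin's front lower edge (x 42, y 0, z 0 mm in the bin's frame): the tip of a heel rib, 4 mm thick, that stands 5 mm ahead of the front wall's foot and catches behind the stop bar when the bin is rolled over it
- bin_rim (a point): middle of the bin's front upper outside rim (x 58, y 0, z 58 mm in the bin's frame); when the bin lies over the bar with this rim on the felt it is tipped about 98 degrees
- bin_fin (a point): grip point on the bin's black carrying fin, above the loaded bin's centre of mass (x 0, y 0, z 79 mm in the bin's frame). The fin is 10 mm thick in y, runs from x -20 to 20 mm and ends at z 92 mm
- bin_bow (a point): middle of the bin's rear bow handle (x -72, y 0, z 44 mm in the bin's frame): a fixed round steel bar, 10 mm in diameter, 90 mm long along y, with 30 mm of free space to the rear wall; its legs run to the wall at y +/-50 mm. The bar can turn between gripping fingers
- roller_1: one of two identical loose turned metal rollers, one in each compartment of the bin at the start, axis along the bin's y: body 38 mm in diameter and 60 mm long with a 24 mm journal at each end, 88 mm long in all, 0.15 kg. Origin at its middle; its own y runs along its axis. It rolls easily
- roller_2: one of two identical loose turned metal rollers, one in each compartment of the bin at the start, axis along the bin's y: body 38 mm in diameter and 60 mm long with a 24 mm journal at each end, 88 mm long in all, 0.15 kg. Origin at its middle; its own y runs along its axis. It rolls easily
- case: bystander: closed brown wooden gauge case, 147 x 210 x 60 mm, origin at the centre of its underside; 0.9 kg
- cleaner: bystander: white squeeze bottle with a red spout, 60 mm in diameter, 178 mm tall, origin at the centre of its underside
- micrometer: bystander: outside micrometer with a green frame lying flat, 150 mm long, origin at the middle of its underside

How it is judged:
On the way, in this order (a step that is already met when the one before it is completed fails the run):
1. the bin stands flat on the deck, front wall against the stop bar, and the fingers have let go of it (x of bin_front_edge in the frame of pour_stand between -0.012 and 0.003 m and y of bin_front_edge in the frame of pour_stand between -0.018 and 0.018 m and z of bin_front_edge in the frame of pour_stand between 0.011 and 0.021 m and angle between bin's own z axis and vertical below 0.06 rad and angle between the x axis of bin and the x axis of pour_stand, either way round below 0.12 rad and contact force between the fingers and bin below 0.2 N), for 0.2 s.
2. the bin is rolled over the bar by hand: tipped more than 52 degrees with its lower front edge at the bar and the fingers on it (x of bin_front_edge in the frame of pour_stand between -0.04 and 0.02 m and y of bin_front_edge in the frame of pour_stand between -0.045 and 0.045 m and z of bin_front_edge in the frame of pour_stand between 0 and 0.07 m and angle between bin's own z axis and vertical above 0.9 rad and contact force between the fingers and bin above 0.5 N), for 0.1 s.
At the end, for the whole second after the job is handed in: The bin lies over the stop bar, tipped 86 to 114 degrees, its front rim within 22 mm of the felt and its lower front edge within about 40 mm of the bar; both rollers are past its rim plane, on the felt inside the frame; all at rest (x of bin_front_edge in the frame of pour_stand between -0.04 and 0.02 m and y of bin_front_edge in the frame of pour_stand between -0.045 and 0.045 m and z of bin_front_edge in the frame of pour_stand between 0 and 0.07 m and angle between bin's own z axis and vertical between 1.5 and 2 rad and linear speed of bin below 0.02 m/s and height (world z) of bin_rim below 0.03 m and x of roller_1 in the frame of pour_stand between 0.03 and 0.222 m and y of roller_1 in the frame of pour_stand between -0.115 and 0.115 m and z of roller_1 in the frame of pour_stand between 0.018 and 0.036 m and z of each of roller_1, roller_2 in the frame of bin above 0.056 m and linear speed of each of roller_1, roller_2 below 0.03 m/s and x of roller_2 in the frame of pour_stand between 0.03 and 0.222 m and y of roller_2 in the frame of pour_stand between -0.115 and 0.115 m and z of roller_2 in the frame of pour_stand between 0.018 and 0.036 m); the robot touches nothing.
It fails at once if the bin is tipped more than 29 degrees away from the bar (angle between bin's own z axis and vertical above 0.5 rad and not (x of bin_front_edge in the frame of pour_stand between -0.04 and 0.02 m and y of bin_front_edge in the frame of pour_stand between -0.045 and 0.045 m and z of bin_front_edge in the frame of pour_stand between 0 and 0.07 m)).
It fails at once if the bin falls over instead of being eased (turns faster than 5 rad/s) (angular speed of bin above 5 rad/s and angle between bin's own z axis and vertical above 0.35 rad).
It fails at once if a roller is spilled outside the stand ((height (world z) of roller_1 below 0.0212 m and not (x of roller_1 in the frame of pour_stand between 0 and 0.23 m and y of roller_1 in the frame of pour_stand between -0.125 and 0.125 m)) or (height (world z) of roller_2 below 0.0212 m and not (x of roller_2 in the frame of pour_stand between 0 and 0.23 m and y of roller_2 in the frame of pour_stand between -0.125 and 0.125 m))).
It fails at once if a bystander is pushed more than 25 mm (distance of any of case, cleaner, micrometer from where it was at the start of the episode above 0.025 m).
It also fails if it takes over 70 s, if anything falls off the work surface, if the arm or the gripper's body presses on something with over 40 N, if the wrist force passes 120 N, or if a joint passes its speed limit or range.

## Working session

There is one attempt and no reset: what is moved stays moved. The work goes in short steps, Python scripts to look and compute and a tool call to move; the robot and the scene stay as the last step left them, time stands still between calls to the robot, and variables do not carry over. Pictures are saved under pics/ and viewed, at most 14 in all, crops included, and the job is handed in when it is done.

```bash
ls; mkdir -p pics
```

Create h.py:
```python
import numpy as np, cv2
from station import manip
def snap(n):
    s=manip.snapshot(n); s['f']=240/np.tan(np.radians(s['fov_y'])/2); return s
def rays(s,uv):
    uv=np.asarray(uv,float).reshape(-1,2); d=(uv-[s['cx'],s['cy']])/s['f']
    p=d.copy()
    for _ in range(20): p=d/(1+s['k1']*(p**2).sum(1,keepdims=True))
    return np.c_[p,np.ones(len(p))]
def world(s,uv,z=None):
    """ points by range (z None) or on plane z"""
    r=rays(s,uv); R=np.array(s['R']);t=np.array(s['t'])
    c=-R.T@t; d=r@R
    if z is None:
        uv=np.asarray(uv,int).reshape(-1,2); k=s['range_z'][uv[:,1],uv[:,0]]
        return c+d*k[:,None]
    return c+d*((z-c[2])/d[:,2])[:,None]
def save(s,n): cv2.imwrite('pics/'+n,s['pixels'][:,:,::-1])
```

Run:
```python
from h import *
for n in('top','side'):
    s=snap(n); save(s,n+'0.png'); print(n,-np.array(s['R']).T@s['t'],s['fov_y'],s['k1'],(s['range_z']>0).mean())
print(manip.sense())
```

```text
pics
station.py
top [0.22873372 0.02701523 1.96106885] 45.90258688734674 -0.09077070347532151 0.9959895833333333
side [ 0.81284691 -0.84624689  1.42305079] 50.80922855791356 0.029169776686291088 0.9959212239583334
{'t': 0.1, 'q': array([-1.44351304e+00,  5.28379000e-01,  1.43379192e+00,  1.78799686e-06,
        1.18138278e+00, -1.78536386e-01]), 'qd': array([ 6.36887076e-04, -1.71410604e-03, -3.46233232e-03, -1.25651649e-03,
        1.07949005e-03, -4.03925354e-05]), 'tau': array([-3.37484234e-04, -4.43305385e+01, -1.78585982e+01, -3.05719223e-04,
        3.88449786e-03,  8.83856785e-06]), 'tcp_pos': array([ 0.18810064, -0.59538841,  0.25242221]), 'tool_rot': array([ 9.88331629e-01,  1.52314249e-01,  2.59512333e-05, -9.80183797e-04]), 'force': array([0.70122696, 0.97856894, 0.26829789]), 'ft_torque': array([-0.03951498, -0.03928145,  0.03291663]), 'gripper_force': 0.0, 'finger_gap': 0.9973431365358078}
```
View pics/top0.png

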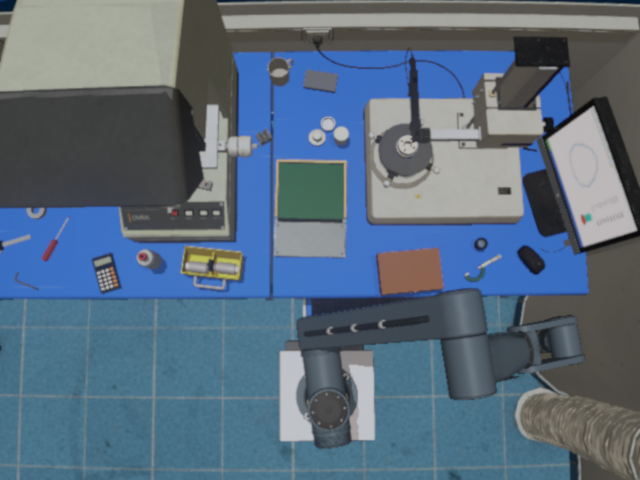

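View pics/side0.png

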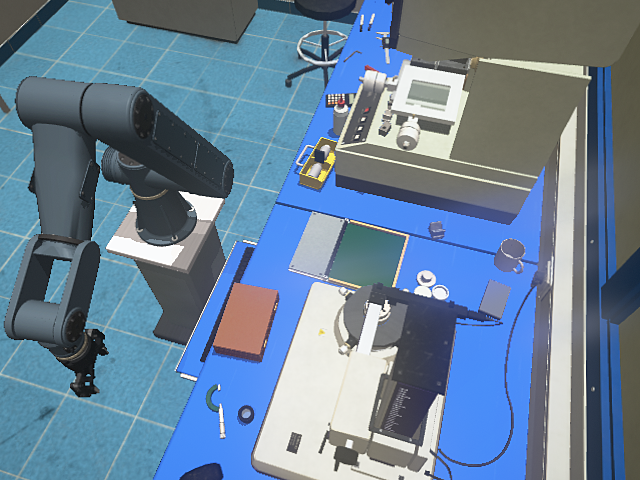

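The top view shows the bin at about (212,265) with its front towards the top of the picture and the bow handle at (210,287). The stand's deck is at (310,238) and the felt at (311,190). The case is at (409,271), the bottle at (149,260), and the arm is clear of all of them.

Add to h.py:
```python
def blob(s,box,f):
    x0,y0,x1,y1=box; h=cv2.cvtColor(s['pixels'],cv2.COLOR_RGB2HSV).astype(int)
    m=np.zeros(h.shape[:2],bool); m[y0:y1,x0:x1]=f(h)[y0:y1,x0:x1]
    v,u=np.nonzero(m); return np.c_[u,v]
def rect(P):
    r=cv2.minAreaRect((P[:,:2]*1000).astype(np.float32)); return r
```

Run:
```python
from h import *
s=snap('top')
g=blob(s,(265,150,355,230),lambda h:(h[...,0]>50)&(h[...,0]<90)&(h[...,1]>80))
P=world(s,g,0.008);print('felt',rect(P),np.median(world(s,g)[:,2]))
d=blob(s,(265,215,355,262),lambda h:(h[...,1]<70)&(h[...,2]>90))
P=world(s,d,0.016);print('deck',rect(P),np.median(world(s,d)[:,2]))
y=blob(s,(170,235,255,300),lambda h:(h[...,0]>18)&(h[...,0]<35)&(h[...,1]>120))
W=world(s,y);print('bin z',np.percentile(W[:,2],[5,50,95]))
k=W[:,2]>.05;print('rim',k.sum(),rect(world(s,y[k],.058)))
print('all',rect(W))
a=np.array([[u,v] for v in range(235,300) for u in range(170,255)]);W=world(s,a)
k=W[:,2]>.075; print('fin',k.sum(),W[k].mean(0),rect(W[k]),W[k].max(0))
k=(W[:,2]>.03)&(a[:,1]>276)&(W[:,2]<.06);print('bow',W[k].mean(0),k.sum())
cr=s['pixels'][140:310,130:370];cv2.imwrite('pics/crop.png',cv2.resize(cr,None,fx=3.3,fy=3.3,interpolation=2)[:,:,::-1])
```

```text
felt ((705.9990234375, 49.32489013671875), (222.83444213867188, 196.64852905273438), 88.11176300048828) 0.008516929465024248
deck ((544.050048828125, 53.36854553222656), (250.56866455078125, 148.16064453125), 88.28083038330078) 0.016678947101382846
bin z [-0.00161237  0.01451067  0.06088574]
rim 106 ((445.1772155761719, 383.9466247558594), (188.10772705078125, 87.48851776123047), 82.95332336425781)
all ((387.79302978515625, 243.84461975097656), (522.0556030273438, 129.29559326171875), 67.64771270751953)
fin 489 [0.49332078 0.38394424 0.24763285] ((423.0334167480469, 247.8004608154297), (571.43701171875, 139.4764862060547), 62.367530822753906) [0.5331446  0.52153598 1.96106885]
bow [0.37752207 0.38056586 0.04822801] 163
```

View pics/crop.png

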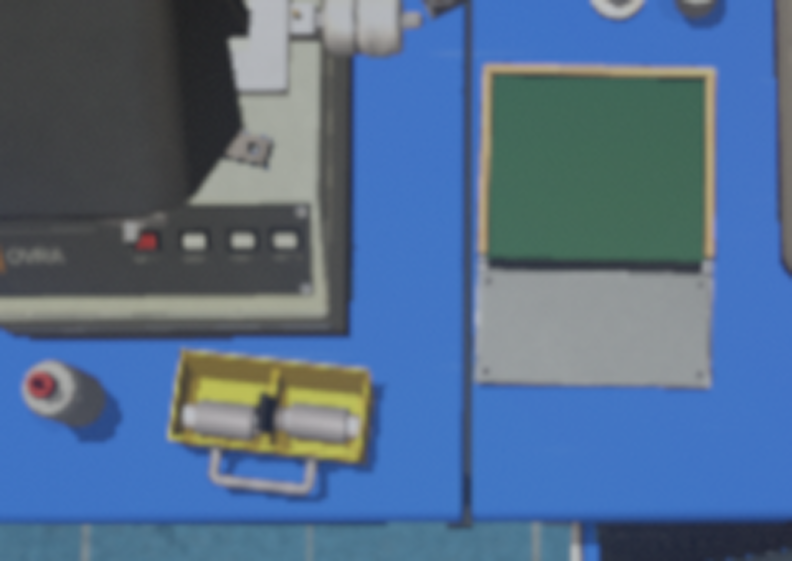

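The crop shows the bin turned about -7° with its fin at crop (267,412) between the two rollers. The bar runs along crop row ~264, from 485 to 703. Next I measure the fin, the bow and the stand edges more finely in both views.

Run:
```python
from h import *
for n,box in(('top',(170,235,255,300)),('side',(285,130,345,200))):
    s=snap(n)
    a=np.array([[u,v] for v in range(box[1],box[3]) for u in range(box[0],box[2])]);W=world(s,a)
    px=s['pixels'][a[:,1],a[:,0]].astype(int); near=(abs(W[:,0]-.435)<.09)&(abs(W[:,1]-.385)<.13)
    k=near&(W[:,2]>.07)&(W[:,2]<.11)
    print(n,'fin',k.sum(),W[k].mean(0),W[k].min(0),W[k].max(0),'dark',px[k].mean(0))
    k=near&(W[:,0]<.385)&(W[:,2]>.02)&(W[:,2]<.06)
    print('bow',k.sum(),np.median(W[k],0),W[k].min(0),W[k].max(0))
    k=near&(W[:,2]>.05)&(W[:,2]<.066)&(px[:,2]<px[:,0]*.6)
    r=rect(W[k]);print('rim',k.sum(),r)
# stand
s=snap('top'); g=cv2.cvtColor(s['pixels'],cv2.COLOR_RGB2GRAY).astype(float)
near=[];bar=[]
for u in range(285,338,3):
    v=np.arange(222,265); V=g[v,u]; d=V[1:]-V[:-1]
    i=np.argmax(d[:20]); j=22+np.argmin(d[22:])  # bar->deck, deck->bench
    bar.append((u,v[i]+.5)); near.append((u,v[j]+.5))
for nm,p,z in(('bar top edge?',bar,.016),('near',near,.016)):
    P=world(s,np.array(p,float),z); c=np.polyfit(P[:,1],P[:,0],1); print(nm,c,'x at .053',np.polyval(c,.053),np.std(P[:,0]-np.polyval(c,P[:,1])))
d=blob(s,(265,232,360,252),lambda h:(h[...,1]<70)&(h[...,2]>90))
for v in (236,240,244,248):
    q=d[d[:,1]==v]; print(world(s,[[q[:,0].min()-.5,v],[q[:,0].max()+.5,v]],.016)[:,:2].round(4).tolist())
```

```text
top fin 112 [0.4823177  0.40457461 0.09252817] [0.41893295 0.30886114 0.07021429] [0.52430935 0.51335033 0.10967638] dark [64.80357143 67.58035714 71.79464286]
bow 111 [0.36793902 0.38957318 0.04907524] [0.36044393 0.34024502 0.03825963] [0.38480545 0.45168301 0.05868685]
rim 130 ((446.25213623046875, 387.10284423828125), (195.0001220703125, 89.66959381103516), 82.92230987548828)
side fin 82 [0.4562416  0.36749049 0.08685543] [0.41813655 0.30159557 0.07022736] [0.52477095 0.39577992 0.10863977] dark [61.90243902 69.62195122 90.54878049]
bow 79 [0.3689258  0.38905764 0.04741404] [0.35695442 0.33558755 0.03727647] [0.38371958 0.4450964  0.05789055]
rim 124 ((448.41876220703125, 386.19232177734375), (205.78579711914062, 95.66944885253906), 84.6115951538086)
bar top edge? [0.01061017 0.58845419] x at .053 0.5890165248363924 3.563569092465051e-06
near [0.02992068 0.46951069] x at .053 0.47109648192568393 0.0013503605367571505
[[0.5426, 0.1795], [0.5401, -0.0674]]
[[0.5285, 0.1795], [0.526, -0.0672]]
[[0.5145, 0.1794], [0.512, -0.067]]
[[0.5004, 0.1794], [0.498, -0.0667]]
```

Add to h.py:
```python
def plan(xyz,yaw):
    """tool-axes shift and turn to get to world xyz with tool x-axis at yaw"""
    from scipy.spatial.transform import Rotation as Ro
    st=manip.sense(); R=Ro.from_quat(st['tool_rot']).as_matrix(); y0=np.arctan2(R[1,0],R[0,0])
    # level tool: z straight down
    R=np.c_[[np.cos(y0),np.sin(y0),0],[np.sin(y0),-np.cos(y0),0],[0,0,-1]]
    d=(y0-yaw+np.pi)%(2*np.pi)-np.pi
    print('shift',np.round(R.T@(np.array(xyz)-st['tcp_pos']),4),'turn',round(d,3),'now',st['tcp_pos'].round(4),'yaw',round(y0,4),'q',st['q'].round(2))
```

Run:
```python
from h import *
for n,box in(('top',(170,235,255,300)),('side',(285,130,345,200))):
    s=snap(n)
    a=np.array([[u,v] for v in range(box[1],box[3]) for u in range(box[0],box[2])]);W=world(s,a)
    px=s['pixels'][a[:,1],a[:,0]].astype(int)
    k=(abs(W[:,0]-.438)<.04)&(abs(W[:,1]-.386)<.03)&(W[:,2]>.065)&(px.max(1)<75)
    print(n,k.sum(),W[k].mean(0),W[k].min(0),W[k].max(0))
for p in([.43,-.3,.27],[.43,.15,.27],[.438,.386,.25]): plan(p,-.12)
```

```text
top 37 [0.4356952  0.3860675  0.08586105] [0.41934031 0.38079104 0.06676797] [0.45108485 0.39208725 0.10434625]
side 21 [0.44446422 0.38217572 0.08494116] [0.41982286 0.37732982 0.06675728] [0.4559242  0.38719584 0.09312009]
shift [ 0.3197 -0.2094 -0.0169] turn 0.426 now [ 0.1882 -0.5959  0.2531] yaw 0.3058 q [-1.44  0.53  1.43  0.    1.18 -0.18]
shift [ 0.4551 -0.6385 -0.0169] turn 0.426 now [ 0.1882 -0.5959  0.2531] yaw 0.3058 q [-1.44  0.53  1.43  0.    1.18 -0.18]
shift [ 0.5338 -0.8611  0.0031] turn 0.426 now [ 0.1882 -0.5959  0.2531] yaw 0.3058 q [-1.44  0.53  1.43  0.    1.18 -0.18]
```

{"fn": "run_rows", "kwargs": {"offsets": {"dx": [0.32,0.32,0.32,0.32,0.32,0.32,0.32,0.32,0.455,0.455,0.455,0.455,0.455,0.455,0.455,0.455,0.455,0.455,0.455,0.455],"dy": [-0.21,-0.21,-0.21,-0.21,-0.21,-0.21,-0.21,-0.21,-0.64,-0.64,-0.64,-0.64,-0.64,-0.64,-0.64,-0.64,-0.64,-0.64,-0.64,-0.64],"dz": [-0.017,-0.017,-0.017,-0.017,-0.017,-0.017,-0.017,-0.017,-0.017,-0.017,-0.017,-0.017,-0.017,-0.017,-0.017,-0.017,-0.017,-0.017,-0.017,-0.017],"rz": [0.43,0.43,0.43,0.43,0.43,0.43,0.43,0.43,0.43,0.43,0.43,0.43,0.43,0.43,0.43,0.43,0.43,0.43,0.43,0.43],"jaw": [1,1,1,1,1,1,1,1,1,1,1,1,1,1,1,1,1,1,1,1]}, "grip_force": 40}}

```text
t: 2.4
tcp_pos: [0.4295, 0.1505, 0.2703]
tool_rot: [0.998, -0.062, -0.0, 0.0]
force: [-0.1, 0.4, 0.4]
finger_gap: 0.998
gripper_force: 0.0
```

```bash
python3 -c "
from h import *
plan([.438,.385,.15],-.12)"
```

```text
shift [-0.0207 -0.2337  0.1203] turn -0.005 now [0.4295 0.1505 0.2703] yaw -0.1248 q [ 0.09  0.27  1.82 -0.    1.05  1.79]
```

{"fn": "run_rows", "kwargs": {"offsets": {"dx": [-0.02,-0.02,-0.02,-0.02,-0.02,-0.02,-0.02,-0.02,-0.02,-0.02],"dy": [-0.234,-0.234,-0.234,-0.234,-0.234,-0.234,-0.234,-0.234,-0.234,-0.234],"dz": [0.0,0.0,0.0,0.0,0.0,0.0,0.12,0.12,0.12,0.12],"rz": [0,0,0,0,0,0,0,0,0,0],"jaw": [1,1,1,1,1,1,1,1,1,1]}}}

```text
t: 3.4
tcp_pos: [0.4374, 0.3821, 0.1468]
tool_rot: [0.998, -0.064, -0.004, 0.003]
force: [-0.6, -0.3, -1.1]
finger_gap: 1.002
gripper_force: 0.0
```

Run:
```python
from h import *
s=snap('side');save(s,'s1.png')
cv2.imwrite('pics/s1c.png',cv2.resize(s['pixels'][90:240,240:420],None,fx=4,fy=4,interpolation=2)[:,:,::-1])
plan([.438,.385,.082],-.12)
```

```text
shift [-0.0011 -0.0016  0.0671] turn -0.008 now [0.4389 0.3833 0.1491] yaw -0.1276 q [ 0.53  0.61  1.63 -0.    0.91  2.23]
```

View pics/s1c.png

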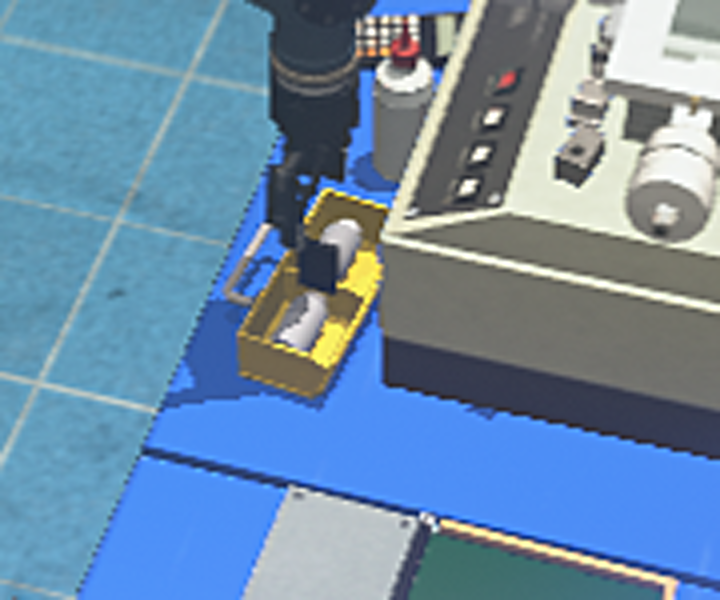

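The crop shows the open gripper above the bin, with its fingers straddling the fin at crop (318,265), and nothing in the way. I'll go down and grip.

{"fn": "run_rows", "kwargs": {"offsets": {"dx": [0,0,0,0,0,0,0,0,0,0,0,0],"dy": [0,0,0,0,0,0,0,0,0,0,0,0],"dz": [0.03,0.05,0.067,0.067,0.067,0.067,0.067,0.067,0.067,0.067,0.067,0.067],"rz": [0,0,0,0,0,0,0,0,0,0,0,0],"jaw": [1,1,1,1,0,0,0,0,0,0,0,0]}, "grip_force": 60}}

```text
t: 4.65
tcp_pos: [0.4393, 0.3869, 0.0842]
tool_rot: [0.998, -0.062, 0.001, -0.001]
force: [0.2, 2.9, 5.2]
finger_gap: 0.107
gripper_force: 59.9
```

```bash
python3 -c "
from h import *
plan([.438,.385,.2],-.12)"
```

```text
shift [-0.0011  0.002  -0.1158] turn -0.004 now [0.4393 0.3869 0.0842] yaw -0.1241 q [0.53 0.71 1.66 0.   0.77 2.23]
```

{"fn": "run_rows", "kwargs": {"offsets": {"dx": [0,0,0,0,0,0,0,0,0,0,0],"dy": [0,0,0,0,0,0,0,0,0,0,0],"dz": [-0.005,-0.015,-0.03,-0.05,-0.07,-0.085,-0.1,-0.11,-0.115,-0.115,-0.115],"rz": [0,0,0,0,0,0,0,0,0,0,0],"jaw": [0,0,0,0,0,0,0,0,0,0,0]}, "grip_force": 60}}

```text
t: 5.75
tcp_pos: [0.4379, 0.3856, 0.1975]
tool_rot: [0.998, -0.062, -0.001, 0.001]
force: [0.2, 1.0, -6.6]
finger_gap: 0.109
gripper_force: 58.6
```

Run:
```python
from h import *
s=snap('side')
a=np.array([[u,v] for v in range(90,230) for u in range(260,400)]);W=world(s,a)
y=blob(s,(260,90,400,230),lambda h:(h[...,0]>18)&(h[...,0]<35)&(h[...,1]>100))
W=world(s,y);k=(W[:,2]>.04);print(k.sum(),W[k].min(0),W[k].max(0),rect(W[k]))
c=np.array([.591,.0537]);x=np.array([np.cos(-.032),np.sin(-.032)])
print(manip.sense()['force'],manip.sense()['ft_torque'])
plan([.44,.15,.2],-.032); t=c-.050*x; print(t); plan([*t,.2],-.032)
```

```text
607 [ 0.39017277 -0.84624689  0.04998632] [0.81284691 0.58121816 1.42305079] ((570.5322875976562, -145.1324462890625), (154.24383544921875, 1475.57421875), 13.098311424255371)
[-0.20637295 -0.01181617 -7.11642682] [ 0.02277467  0.00716644 -0.04869973]
shift [ 0.0313  0.2335 -0.0027] turn -0.092 now [0.4379 0.3855 0.1973] yaw -0.1242 q [ 0.53  0.54  1.59 -0.    1.01  2.23]
[0.5410256  0.05529973]
shift [ 0.1433  0.3149 -0.0027] turn -0.092 now [0.4379 0.3855 0.1973] yaw -0.1242 q [ 0.53  0.54  1.59 -0.    1.01  2.23]
```

{"fn": "run_rows", "kwargs": {"offsets": {"dx": [0.001,0.003,0.007,0.01,0.014,0.018,0.022,0.026,0.03,0.034,0.037,0.04,0.042,0.043,0.043,0.05,0.065,0.085,0.1,0.1],"dy": [0.01,0.025,0.05,0.08,0.11,0.14,0.17,0.2,0.23,0.26,0.285,0.305,0.32,0.327,0.327,0.326,0.324,0.322,0.32,0.32],"dz": [0,0,0,0,0,0,0,0,0,0,0,0,0,0,0,0,0,0,0,0],"rz": [0,-0.01,-0.02,-0.03,-0.04,-0.05,-0.06,-0.07,-0.08,-0.09,-0.092,-0.092,-0.092,-0.092,-0.092,-0.092,-0.092,-0.092,-0.092,-0.092],"jaw": [0,0,0,0,0,0,0,0,0,0,0,0,0,0,0,0,0,0,0,0]}}}

```text
t: 7.8
tcp_pos: [0.5015, 0.0567, 0.1986]
tool_rot: [1.0, -0.015, 0.002, 0.0]
force: [1.0, -0.4, -6.4]
finger_gap: 0.104
gripper_force: 58.8
```

Run:
```python
from h import *
s=snap('top');save(s,'t2.png');s2=snap('side')
o=np.vstack([s['pixels'][150:300,230:400],s2['pixels'][170:320,260:430]])
cv2.imwrite('pics/c2.png',cv2.resize(np.hstack([s['pixels'][150:290,250:380],s2['pixels'][170:310,280:410]]),None,fx=3,fy=3,interpolation=2)[:,:,::-1])
c=np.array([.591,.0537]);x=np.array([np.cos(-.032),np.sin(-.032)])
t=c-.050*x;plan([*t,.12],-.032)
```

```text
shift [0.0437 0.0002 0.0779] turn 0.001 now [0.4973 0.0569 0.1979] yaw -0.031 q [-0.11  0.44  1.8   0.    0.9   1.49]
```

View pics/c2.png

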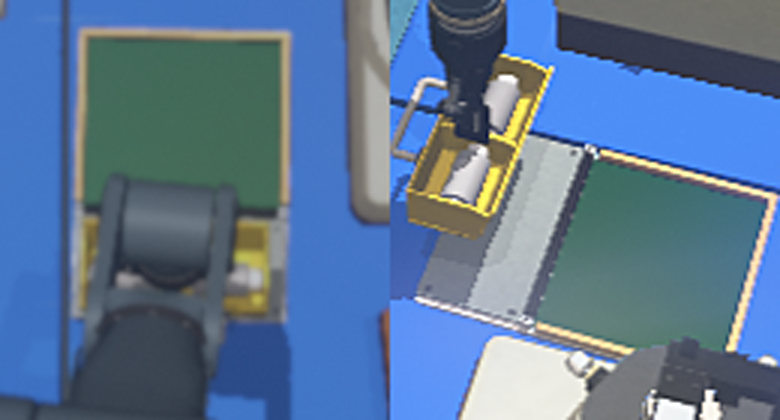

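Left (top view): the bin is over the deck. Right (side view): it hangs level, with its front about 40 mm short of the bar, which runs from (590,150) to (535,325). I'll lower it a little short of the bar, then measure.

{"fn": "run_rows", "kwargs": {"offsets": {"dx": [0.01,0.025,0.034,0.034,0.034,0.034,0.034,0.034,0.034,0.034,0.034,0.034],"dy": [0,0,0,0,0,0,0,0,0,0,0,0],"dz": [0,0,0.01,0.025,0.04,0.055,0.07,0.08,0.085,0.087,0.087,0.087],"rz": [0,0,0,0,0,0,0,0,0,0,0,0],"jaw": [0,0,0,0,0,0,0,0,0,0,0,0]}}}

```text
t: 9.1
tcp_pos: [0.5326, 0.0549, 0.1119]
tool_rot: [1.0, -0.016, 0.001, 0.0]
force: [-0.1, -0.5, -6.8]
finger_gap: 0.105
gripper_force: 58.8
```

Add to h.py:
```python
def bininfo():
    c=np.array([.591,.0537]);x=np.array([np.cos(-.032),np.sin(-.032)]);y=np.array([-x[1],x[0]])
    for n in('side','top'):
        s=snap(n);h,w=480,640
        q=blob(s,(250,150,420,330),lambda h:(h[...,0]>18)&(h[...,0]<35)&(h[...,1]>110))
        W=world(s,q); L=np.c_[(W[:,:2]-c)@x,(W[:,:2]-c)@y,W[:,2]]
        k=(abs(L[:,0])<.25)&(abs(L[:,1])<.12)&(L[:,2]>.01)&(L[:,2]<.3);L=L[k]
        print(n,k.sum(),'x',np.percentile(L[:,0],[1,99]).round(4),'y',np.percentile(L[:,1],[1,99]).round(4),'z',np.percentile(L[:,2],[1,99]).round(4))
    return
```

Run:
```python
from h import *
bininfo(); s=snap('side')
cv2.imwrite('pics/c3.png',cv2.resize(s['pixels'][190:300,270:420],None,fx=5,fy=5,interpolation=2)[:,:,::-1])
plan([.541,.0553,.1],-.032); print(manip.sense()['force'])
```

```text
side 347 x [-0.095  -0.0024] y [-0.1014  0.0983] z [0.0146 0.0917]
top 240 x [-0.0957 -0.0038] y [-0.0979  0.098 ] z [0.0215 0.0945]
shift [ 0.0085 -0.0006  0.0119] turn -0.0 now [0.5325 0.055  0.1119] yaw -0.0322 q [-0.11  0.62  1.78  0.    0.74  1.5 ]
[ 0.22505179  0.52948909 -7.13626232]
```

View pics/c3.png

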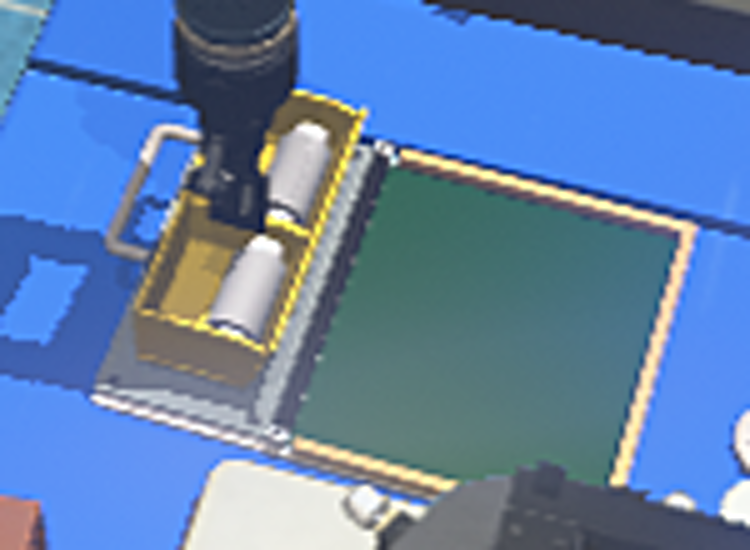

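The bin is level about 10 mm above the deck and centred across it. Its rim front is at -3 mm, so the foot is about 19 mm short of the bar. I'll lower it and ease it forward.

{"fn": "run_rows", "kwargs": {"offsets": {"dx": [0,0,0,0.004,0.008,0.011,0.013,0.013,0.013],"dy": [0,0,0,0,0,0,0,0,0],"dz": [0.004,0.008,0.009,0.009,0.009,0.009,0.009,0.009,0.009],"rz": [0,0,0,0,0,0,0,0,0],"jaw": [0,0,0,0,0,0,0,0,0]}}}

```text
t: 10.15
tcp_pos: [0.545, 0.0546, 0.1023]
tool_rot: [1.0, -0.016, -0.0, -0.0]
force: [-0.4, -0.3, -6.7]
finger_gap: 0.108
gripper_force: 58.8
```

Run:
```python
from h import *
bininfo();plan([.541,.0553,.1],-.032); print(manip.sense()['force'])
```

```text
side 305 x [-0.0821  0.0104] y [-0.1019  0.0995] z [0.0158 0.0827]
top 232 x [-0.0834  0.0086] y [-0.0981  0.099 ] z [0.0141 0.0844]
shift [-0.0038 -0.0006  0.0023] turn -0.0 now [0.5448 0.0546 0.1023] yaw -0.0322 q [-0.1   0.65  1.75 -0.    0.74  1.5 ]
[ 4.36842396e-01 -5.62505974e-04 -7.26320621e+00]
```

{"fn": "run_rows", "kwargs": {"offsets": {"dx": [0.001,0.002,0.003,0.003],"dy": [0,0,0,0],"dz": [0,0,0,0],"rz": [0,0,0,0],"jaw": [0,0,0,0]}}}

```text
t: 10.65
tcp_pos: [0.5484, 0.0544, 0.1024]
tool_rot: [1.0, -0.016, 0.0, 0.0]
force: [0.2, -0.5, -7.1]
finger_gap: 0.108
gripper_force: 58.8
```

{"fn": "run_rows", "kwargs": {"offsets": {"dx": [0,0,0,0],"dy": [0,0,0,0],"dz": [0.001,0.002,0.0025,0.0025],"rz": [0,0,0,0],"jaw": [0,0,0,0]}}}

```text
t: 11.05
tcp_pos: [0.5479, 0.0545, 0.1003]
tool_rot: [1.0, -0.016, -0.0, 0.0]
force: [-1.4, 0.6, -1.0]
finger_gap: 0.108
gripper_force: 59.8
```

{"fn": "run_rows", "kwargs": {"offsets": {"dx": [0,0,0,0,0,0,0,0,0,0,0,0],"dy": [0,0,0,0,0,0,0,0,0,0,0,0],"dz": [0.0005,0.0005,0.0005,0.0005,0.0005,0.0005,-0.02,-0.06,-0.1,-0.12,-0.12,-0.12],"rz": [0,0,0,0,0,0,0,0,0,0,0,0],"jaw": [0,1,1,1,1,1,1,1,1,1,1,1]}}}

```text
t: 12.25
tcp_pos: [0.5479, 0.0545, 0.2198]
tool_rot: [1.0, -0.016, 0.0, 0.0]
force: [-0.2, -0.0, -0.4]
finger_gap: 1.002
gripper_force: 0.0
```

Run:
```python
from h import *
bininfo()
s=snap('side')
a=np.array([[u,v] for v in range(180,320) for u in range(270,420)]);W=world(s,a)
c=np.array([.591,.0537]);x=np.array([np.cos(-.032),np.sin(-.032)]);y=np.array([-x[1],x[0]])
L=np.c_[(W[:,:2]-c)@x,(W[:,:2]-c)@y,W[:,2]]
k=(L[:,0]<-.092)&(L[:,0]>-.15)&(abs(L[:,1])<.08)&(L[:,2]>.04)&(L[:,2]<.08)
print('bow',k.sum(),np.median(L[k],0),L[k].min(0),L[k].max(0))
k&=(abs(L[:,1])<.03);print(np.median(L[k],0))
m=(L[:,0]>-.13)&(L[:,0]<.02)&(abs(L[:,1])<.12)
b=s['pixels'];cv2.imwrite('pics/c4.png',cv2.resize(b[180:300,270:420],None,fx=5,fy=5,interpolation=2)[:,:,::-1])
t=c-.117*x;print(t);plan([*t,.17],-.032+np.pi/2)
```

```text
side 373 x [-0.0792  0.013 ] y [-0.1013  0.0996] z [0.0138 0.0805]
top 186 x [-0.0808  0.0113] y [-0.0981  0.0984] z [0.0137 0.0843]
bow 115 [-0.1133447  -0.00631351  0.06400806] [-0.1219734  -0.06058197  0.05522025] [-0.09228585  0.05465022  0.07206157]
[-0.11559296 -0.00061645  0.06396021]
[0.4740599  0.05744336]
shift [-0.073  -0.0006  0.0482] turn -1.571 now [0.547  0.0545 0.2182] yaw -0.0322 q [-0.1   0.47  1.66 -0.    1.01  1.5 ]
```

View pics/c4.png

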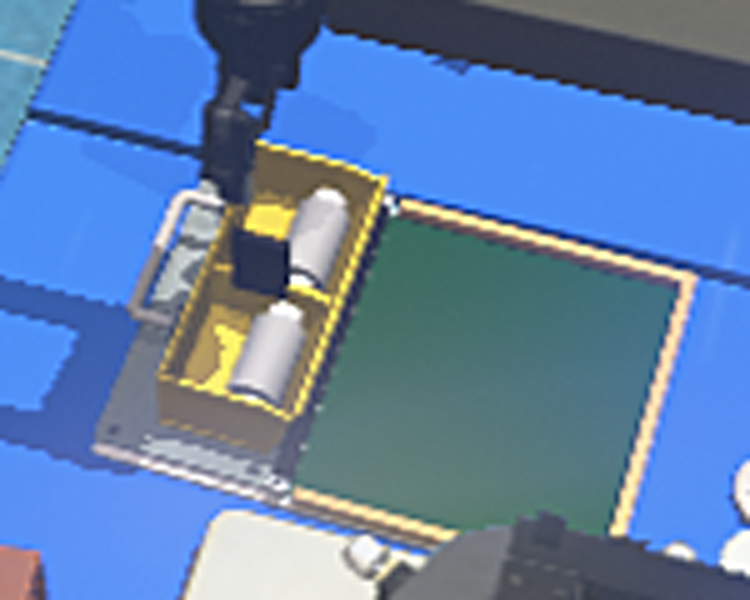

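The bin stands flat against the bar, clear of the fingers, with both rollers inside. The bow handle runs from (175,195) to (140,315) and is measured at x ≈ -0.116. I'll turn the tool 90° over the bow with a narrowed opening.

{"fn": "run_rows", "kwargs": {"offsets": {"dx": [-0.072,-0.072,-0.072,-0.072,-0.072,-0.072,-0.072,-0.072,-0.072,-0.072,-0.072,-0.072,-0.072],"dy": [0,0,0,0,0,0,0,0,0,0,0,0,0],"dz": [0.04,0.04,0.04,0.04,0.04,0.04,0.04,0.04,0.04,0.04,0.04,0.04,0.04],"rz": [-1.571,-1.571,-1.571,-1.571,-1.571,-1.571,-1.571,-1.571,-1.571,-1.571,-1.571,-1.571,-1.571],"jaw": [0.28,0.28,0.28,0.28,0.28,0.28,0.28,0.28,0.28,0.28,0.28,0.28,0.28]}, "grip_force": 30}}

```text
t: 13.7
tcp_pos: [0.4757, 0.0568, 0.179]
tool_rot: [0.719, 0.695, -0.001, -0.001]
force: [-0.2, 0.2, 0.4]
finger_gap: 0.278
gripper_force: 0.0
```

Run:
```python
from h import *
c=np.array([.591,.0537]);x=np.array([np.cos(-.032),np.sin(-.032)]);y=np.array([-x[1],x[0]])
t=c-.116*x-.001*y;print(t);plan([*t,.11],-.032+np.pi/2);plan([*t,.064],-.032+np.pi/2);print(manip.sense()['finger_gap'])
```

```text
[0.47502739 0.05641188]
shift [-0.0004 -0.0006  0.069 ] turn -0.002 now [0.4757 0.0568 0.179 ] yaw 1.5372 q [-0.11  0.45  1.87  0.    0.83 -0.08]
shift [-0.0004 -0.0006  0.115 ] turn -0.002 now [0.4757 0.0568 0.179 ] yaw 1.5372 q [-0.11  0.45  1.87  0.    0.83 -0.08]
0.2779698960908882
```

{"fn": "run_rows", "kwargs": {"offsets": {"dx": [0,0,0,0,0,0],"dy": [0,0,0,0,0,0],"dz": [0.03,0.06,0.075,0.085,0.095,0.095],"rz": [0,0,0,0,0,0],"jaw": [0.28,0.28,0.28,0.28,0.28,0.28]}}}

```text
t: 14.3
tcp_pos: [0.4758, 0.0568, 0.0839]
tool_rot: [0.718, 0.696, -0.001, -0.001]
force: [-0.1, -0.4, -0.0]
finger_gap: 0.283
gripper_force: 0.0
```

Run:
```python
from h import *
s=snap('side')
cv2.imwrite('pics/c5.png',cv2.resize(s['pixels'][190:280,270:390],None,fx=6,fy=6,interpolation=2)[:,:,::-1])
```

```text
(no output)
```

View pics/c5.png

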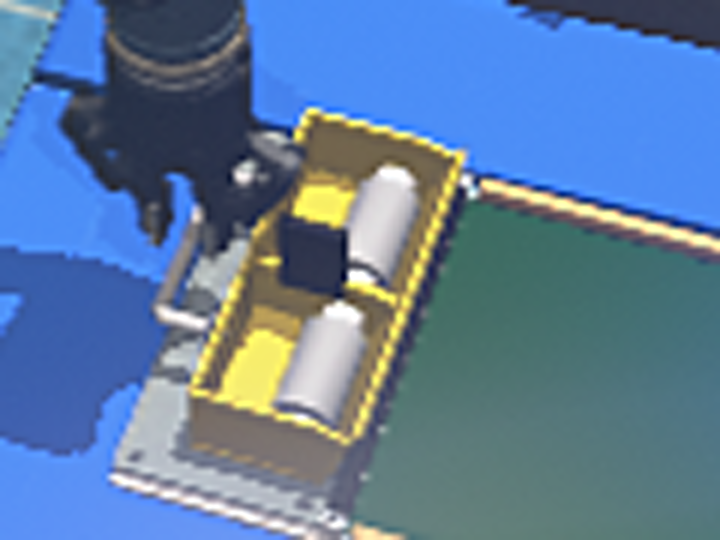

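The crop shows the bow running between the two fingers, with the inner finger in the gap to the rear wall. The gripper's knuckle at (280,150) is near the rear rim and fin, so I'll measure that clearance before going lower.

Run:
```python
from h import *
c=np.array([.591,.0537]);x=np.array([np.cos(-.032),np.sin(-.032)]);y=np.array([-x[1],x[0]])
s=snap('side')
a=np.array([[u,v] for v in range(170,260) for u in range(270,330)]);W=world(s,a)
L=np.c_[(W[:,:2]-c)@x,(W[:,:2]-c)@y,W[:,2]]
px=s['pixels'][a[:,1],a[:,0]].astype(int);dark=(px.max(1)-px.min(1)<45)
for z0 in np.arange(.05,.2,.01):
    k=dark&(abs(L[:,1])<.06)&(L[:,0]>-.25)&(L[:,0]<-.02)&(L[:,2]>z0)&(L[:,2]<z0+.01)
    if k.any(): print(round(z0,2),k.sum(),L[k,0].min().round(3),L[k,0].max().round(3),'y',L[k,1].min().round(3),L[k,1].max().round(3))
```

```text
0.05 118 -0.116 -0.02 y -0.059 0.056
0.06 110 -0.13 -0.022 y -0.059 0.05
0.07 51 -0.132 -0.024 y -0.058 0.029
0.08 40 -0.135 -0.026 y -0.016 0.005
0.09 39 -0.135 -0.024 y -0.016 -0.0
0.1 52 -0.147 -0.025 y -0.017 0.005
0.11 62 -0.161 -0.026 y -0.019 0.008
0.12 33 -0.16 -0.07 y -0.017 0.007
0.13 45 -0.167 -0.062 y -0.02 0.006
0.14 41 -0.175 -0.058 y -0.022 -0.003
0.15 78 -0.178 -0.051 y -0.022 0.012
0.16 87 -0.177 -0.051 y -0.025 0.01
0.17 26 -0.156 -0.068 y -0.022 0.001
0.18 10 -0.084 -0.075 y -0.013 0.002
0.19 32 -0.145 -0.079 y -0.041 0.002
0.2 43 -0.144 -0.079 y -0.042 0.002
```

{"fn": "run_rows", "kwargs": {"offsets": {"dx": [0,0,0,0,0,0],"dy": [0,0,0,0,0,0],"dz": [0.007,0.013,0.013,0.013,0.013,0.013],"rz": [0,0,0,0,0,0],"jaw": [0.28,0.28,0.28,0.2,0.15,0.15]}}}

```text
t: 15.0
tcp_pos: [0.4762, 0.0568, 0.072]
tool_rot: [0.718, 0.696, 0.0, 0.0]
force: [0.5, -0.4, -0.1]
finger_gap: 0.145
gripper_force: 0.0
```

{"fn": "run_rows", "kwargs": {"offsets": {"dx": [0,0,0,0,0],"dy": [0,0,0,0,0],"dz": [0.003,0.003,0.003,0.003,0.003],"rz": [0,0,0,0,0],"jaw": [0.15,0,0,0,0]}, "grip_force": 30}}

```text
t: 15.5
tcp_pos: [0.4762, 0.0568, 0.0687]
tool_rot: [0.718, 0.696, 0.0, 0.0]
force: [0.0, -0.3, -1.3]
finger_gap: 0.103
gripper_force: 29.2
```

```bash
python3 -c "
from h import *
bininfo(); plan([.5,.05,.1],1.54)"
```

```text
side 438 x [-0.0796  0.0131] y [-0.1017  0.0989] z [0.0134 0.0804]
top 546 x [-0.0795  0.0134] y [-0.0981  0.0976] z [0.0149 0.0817]
shift [-0.006   0.0239 -0.0313] turn -0.001 now [0.4763 0.0567 0.0687] yaw 1.5388 q [-0.11  0.66  1.94  0.    0.54 -0.08]
```

Run:
```python
import numpy as np
for th in [0,5,10,15,20,25,30,35,40,45,50,55,60,65,70,75,80,85,90,94,98]:
    t=np.radians(th);f=t+np.radians(20);c,s=np.cos(t),np.sin(t)
    px=-max(0,th-80)/18*6
    pz=max([0]+[10-(4.7+(X-px)*np.cos(f))/np.sin(f) for X in (0,12)]+[-8-(58*c-16*s)])
    print(th,'p',round(px,1),round(pz,1),'dy dz(mm)',round(px-114*c+44*s+114,1),round(-(pz+44*c+114*s-44),1))
```

```text
0 p 0.0 0 dy dz(mm) 0.0 -0.0
5 p 0.0 0 dy dz(mm) 4.3 -9.8
10 p 0.0 0.6 dy dz(mm) 9.4 -19.7
15 p 0.0 1.8 dy dz(mm) 15.3 -29.8
20 p 0.0 2.7 dy dz(mm) 21.9 -39.0
25 p 0.0 3.4 dy dz(mm) 29.3 -47.4
30 p 0.0 3.9 dy dz(mm) 37.3 -55.0
35 p 0.0 4.3 dy dz(mm) 45.9 -61.7
40 p 0.0 4.6 dy dz(mm) 55.0 -67.6
45 p 0.0 4.8 dy dz(mm) 64.5 -72.5
50 p 0.0 5.0 dy dz(mm) 74.4 -76.6
55 p 0.0 5.1 dy dz(mm) 84.7 -79.8
60 p 0.0 5.2 dy dz(mm) 95.1 -82.0
65 p 0.0 5.3 dy dz(mm) 105.7 -83.2
70 p 0.0 5.3 dy dz(mm) 116.4 -83.5
75 p 0.0 6.3 dy dz(mm) 127.0 -83.8
80 p 0.0 7.3 dy dz(mm) 137.5 -83.3
85 p -1.7 8.8 dy dz(mm) 146.2 -82.2
90 p -3.3 10.6 dy dz(mm) 154.7 -80.6
94 p -4.7 12.3 dy dz(mm) 161.2 -78.9
98 p -6.0 15.9 dy dz(mm) 167.4 -78.7
```

{"fn": "run_rows", "kwargs": {"offsets": {"dx": [0,0,0,0,0,0,0,0,0,0,0,0,0],"dy": [0.002,0.0043,0.007,0.0095,0.0125,0.0155,0.0185,0.022,0.0255,0.029,0.033,0.037,0.037],"dz": [-0.005,-0.0098,-0.015,-0.02,-0.025,-0.03,-0.0345,-0.039,-0.043,-0.0475,-0.051,-0.055,-0.055],"rz": [0,0,0,0,0,0,0,0,0,0,0,0,0],"jaw": [0,0,0,0,0,0,0,0,0,0,0,0,0]}, "grip_force": 30}}

```text
t: 16.9
tcp_pos: [0.5136, 0.0556, 0.1243]
tool_rot: [0.718, 0.696, 0.0, 0.0]
force: [0.5, 0.5, -4.4]
finger_gap: 0.099
gripper_force: 29.2
```

Run:
```python
from h import *
bininfo(); plan([.5,.05,.1],1.5388)
s=snap('side')
cv2.imwrite('pics/c6.png',cv2.resize(s['pixels'][170:290,270:420],None,fx=5,fy=5,interpolation=2)[:,:,::-1])
```

```text
side 799 x [-0.067   0.0377] y [-0.1013  0.0975] z [0.0327 0.1096]
top 420 x [-0.0691  0.0385] y [-0.1024  0.0985] z [0.0252 0.1106]
shift [-0.006  -0.0128  0.0238] turn -0.0 now [0.513  0.0556 0.1238] yaw 1.5388 q [-0.11  0.58  1.82  0.    0.74 -0.08]
```

View pics/c6.png

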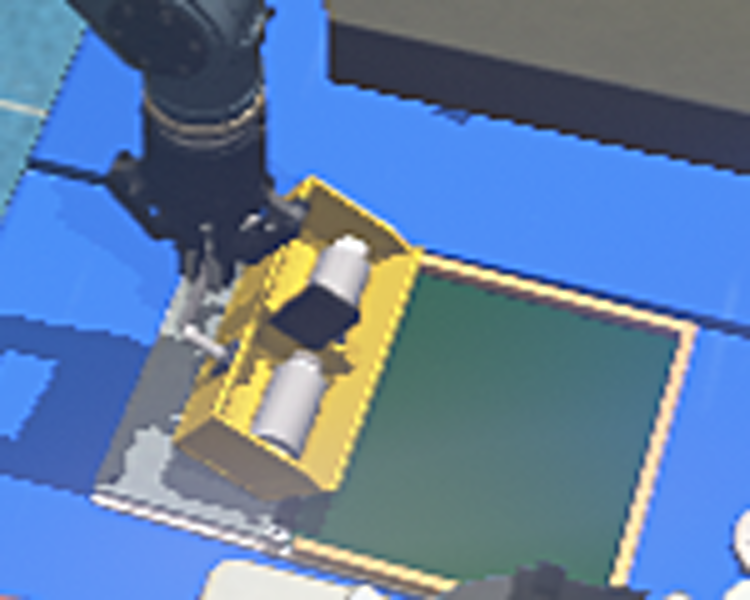

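The bin is tipped about 30° with its rim front at x ≈ 0.038 and its foot at the bar. The bow is turning in the fingers and the rollers are still inside. I'll go on to 60°.

{"fn": "run_rows", "kwargs": {"offsets": {"dx": [0,0,0,0,0,0,0,0,0,0,0,0,0,0],"dy": [0.004,0.0085,0.013,0.0175,0.0225,0.027,0.032,0.037,0.042,0.0475,0.0525,0.058,0.058,0.058],"dz": [-0.0035,-0.0065,-0.0095,-0.0125,-0.015,-0.0175,-0.0195,-0.0215,-0.0235,-0.025,-0.026,-0.027,-0.027,-0.027],"rz": [0,0,0,0,0,0,0,0,0,0,0,0,0,0],"jaw": [0,0,0,0,0,0,0,0,0,0,0,0,0,0]}, "grip_force": 30}}

```text
t: 18.45
tcp_pos: [0.5727, 0.0537, 0.1527]
tool_rot: [0.718, 0.696, 0.001, 0.001]
force: [-2.4, -0.4, 6.6]
finger_gap: 0.102
gripper_force: 31.3
```

Run:
```python
from h import *
bininfo(); plan([.571,.05,.152],1.5388);print(manip.sense()['force'])
```

```text
side 724 x [-0.0403  0.0485] y [-0.1011  0.0953] z [0.0271 0.1216]
top 319 x [-0.0406  0.0484] y [-0.1025  0.0999] z [0.0151 0.1216]
shift [-0.0038 -0.0014  0.0007] turn -0.0 now [0.5725 0.0537 0.1527] yaw 1.5388 q [-0.1   0.59  1.65  0.    0.89 -0.07]
[-2.37912447 -0.41934894  6.19006642]
```

Run:
```python
from h import *
s=snap('side')
cv2.imwrite('pics/c7.png',cv2.resize(s['pixels'][150:290,270:420],None,fx=5,fy=4.2,interpolation=2)[:,:,::-1])
c=np.array([.591,.0537]);x=np.array([np.cos(-.032),np.sin(-.032)]);y=np.array([-x[1],x[0]])
q=blob(s,(270,150,420,330),lambda h:(h[...,0]>18)&(h[...,0]<35)&(h[...,1]>110))
W=world(s,q); L=np.c_[(W[:,:2]-c)@x,(W[:,:2]-c)@y,W[:,2]]
k=(abs(L[:,0])<.1)&(L[:,1]<-.093)&(L[:,1]>-.11)&(L[:,2]>.01)&(L[:,2]<.2)
r=cv2.convexHull((L[k][:,[0,2]]*1000).astype(np.float32))[:,0];print(np.round(r).tolist())
```

```text
[[49.0, 37.0], [7.0, 114.0], [5.0, 115.0], [-2.0, 114.0], [-21.0, 109.0], [-34.0, 103.0], [-38.0, 96.0], [41.0, 34.0], [45.0, 33.0], [47.0, 34.0]]
```

View pics/c7.png

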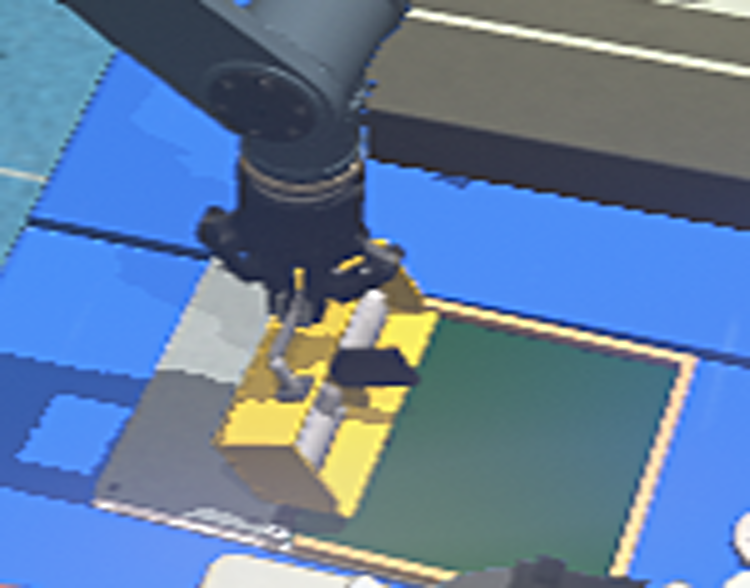

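The picture shows the bin at about 60°, its front wall over the bar and both rollers against the front wall. The tool is pressing down about 6 N, so I'll raise it 3 mm and continue.

{"fn": "run_rows", "kwargs": {"offsets": {"dx": [0,0,0],"dy": [0,0,0],"dz": [-0.0015,-0.003,-0.003],"rz": [0,0,0],"jaw": [0,0,0]}, "grip_force": 25}}

```text
t: 18.9
tcp_pos: [0.5713, 0.0537, 0.1534]
tool_rot: [0.718, 0.696, 0.0, -0.0]
force: [0.4, -0.3, -6.5]
finger_gap: 0.1
gripper_force: 30.1
```

{"fn": "run_rows", "kwargs": {"offsets": {"dx": [0,0,0],"dy": [0.005,0.01,0.01],"dz": [-0.0005,-0.001,-0.001],"rz": [0,0,0],"jaw": [0,0,0]}, "grip_force": 25}}

```text
t: 19.2
tcp_pos: [0.5822, 0.0533, 0.1546]
tool_rot: [0.718, 0.696, 0.0, 0.0]
force: [0.5, 0.2, -6.3]
finger_gap: 0.101
gripper_force: 30.0
```

{"fn": "run_rows", "kwargs": {"offsets": {"dx": [0,0,0,0,0,0,0],"dy": [0.004,0.008,0.0105,0.013,0.016,0.0185,0.0185],"dz": [0.0005,0.001,0.001,0.001,0.001,0.001,0.001],"rz": [0,0,0,0,0,0,0],"jaw": [0,0,0,0,0,0,0]}, "grip_force": 25}}

```text
t: 19.9
tcp_pos: [0.6011, 0.0529, 0.155]
tool_rot: [0.718, 0.696, 0.001, 0.001]
force: [-1.2, 1.0, 6.0]
finger_gap: 0.1
gripper_force: 31.2
```

Add to h.py:
```python
def prof():
    s=snap('side');c=np.array([.591,.0537]);x=np.array([np.cos(-.032),np.sin(-.032)]);y=np.array([-x[1],x[0]])
    q=blob(s,(270,130,440,330),lambda h:(h[...,0]>18)&(h[...,0]<35)&(h[...,1]>110))
    W=world(s,q); L=np.c_[(W[:,:2]-c)@x,(W[:,:2]-c)@y,W[:,2]]
    k=(abs(L[:,0])<.15)&(L[:,1]<-.090)&(L[:,1]>-.115)&(L[:,2]>.005)&(L[:,2]<.2)
    print(np.round(cv2.convexHull((L[k][:,[0,2]]*1000).astype(np.float32))[:,0]).astype(int).tolist())
    a=np.array([[u,v] for v in range(150,330) for u in range(290,420)]);W=world(s,a);px=s['pixels'][a[:,1],a[:,0]].astype(int)
    L=np.c_[(W[:,:2]-c)@x,(W[:,:2]-c)@y,W[:,2]];k=(px.min(1)>90)&(px.max(1)-px.min(1)<40)&(L[:,0]>.025)&(L[:,0]<.2)&(abs(L[:,1])<.105)&(L[:,2]>.012)&(L[:,2]<.1)
    for sg in(-1,1):
        m=k&(L[:,1]*sg>0)
        if m.sum()>5: print('roller?',m.sum(),L[m].min(0).round(3),L[m].max(0).round(3))
    return s
```

```bash
python3 -c "
from h import *
prof()"
```

```text
[[56, 29], [32, 113], [29, 116], [20, 115], [16, 115], [0, 110], [-6, 108], [-19, 100], [48, 25], [53, 20]]
roller? 302 [ 0.025 -0.104  0.012] [ 0.18  -0.002  0.098]
roller? 75 [0.025 0.024 0.015] [0.058 0.097 0.072]
```

{"fn": "run_rows", "kwargs": {"offsets": {"dx": [0,0,0,0,0,0],"dy": [0,0.003,0.006,0.009,0.0125,0.0125],"dz": [-0.0015,-0.002,-0.002,-0.0015,-0.0015,-0.0015],"rz": [0,0,0,0,0,0],"jaw": [0,0,0,0,0,0]}, "grip_force": 25}}

```text
t: 20.55
tcp_pos: [0.6124, 0.0524, 0.1551]
tool_rot: [0.718, 0.696, -0.0, -0.0]
force: [-1.6, 0.4, -0.2]
finger_gap: 0.099
gripper_force: 30.3
```

Run:
```python
from h import *
s=prof();cv2.imwrite('pics/c8.png',cv2.resize(s['pixels'][150:290,270:420],None,fx=5,fy=4.2,interpolation=2)[:,:,::-1])
```

```text
[[56, 30], [40, 115], [36, 115], [30, 115], [17, 114], [-11, 105], [51, 21], [55, 15]]
roller? 481 [ 0.025 -0.105  0.012] [ 0.195 -0.     0.099]
roller? 247 [0.057 0.    0.012] [0.166 0.093 0.053]
```

View pics/c8.png

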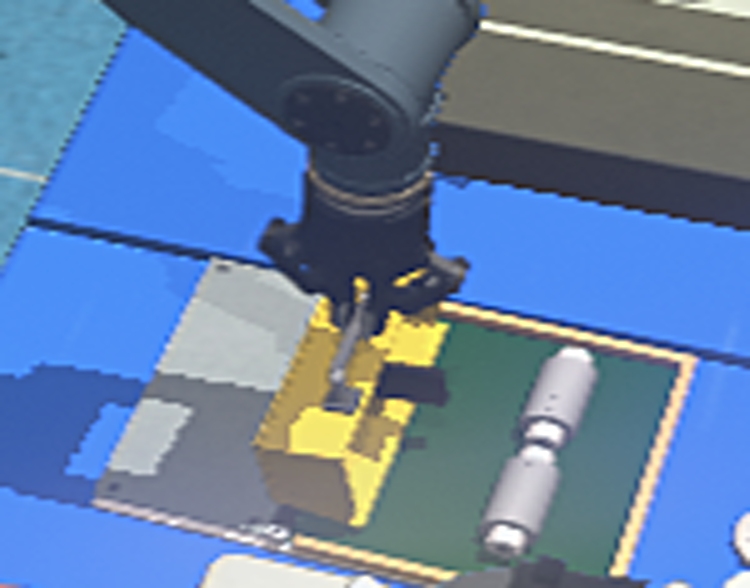

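Both rollers are out on the felt, at about (558,395) and (520,500), and the bin is at about 80°. I'll ease it the rest of the way down.

{"fn": "run_rows", "kwargs": {"offsets": {"dx": [0,0,0,0,0,0,0,0,0],"dy": [0.003,0.0055,0.0085,0.0115,0.0145,0.017,0.02,0.0235,0.0235],"dz": [0,0.0005,0.001,0.0015,0.002,0.0025,0.003,0.0035,0.0035],"rz": [0,0,0,0,0,0,0,0,0],"jaw": [0,0,0,0,0,0,0,0,0]}, "grip_force": 25}}

```text
t: 21.5
tcp_pos: [0.636, 0.0516, 0.1515]
tool_rot: [0.718, 0.696, -0.0, 0.0]
force: [-1.4, 0.4, 0.9]
finger_gap: 0.099
gripper_force: 30.1
```

```bash
python3 -c "
from h import *
prof()"
```

```text
[[58, 109], [46, 115], [33, 110], [31, 108], [54, 20], [57, 11]]
roller? 427 [ 0.025 -0.105  0.012] [ 0.2 -0.   0.1]
roller? 147 [0.063 0.    0.015] [0.2   0.104 0.084]
```

{"fn": "run_rows", "kwargs": {"offsets": {"dx": [0,0,0,0,0],"dy": [0.003,0.006,0.009,0.012,0.012],"dz": [0.001,0.002,0.003,0.004,0.004],"rz": [0,0,0,0,0],"jaw": [0,0,0,0,0]}, "grip_force": 25}}

```text
t: 22.05
tcp_pos: [0.6497, 0.0512, 0.1501]
tool_rot: [0.718, 0.696, 0.002, 0.002]
force: [-2.0, -0.4, 9.1]
finger_gap: 0.105
gripper_force: 31.1
```

```bash
python3 -c "
from h import *
prof()"
```

```text
[[66, 99], [65, 107], [55, 112], [48, 110], [47, 110], [42, 103], [53, 16], [57, 15]]
roller? 413 [ 0.026 -0.105  0.012] [ 0.2   -0.001  0.1  ]
roller? 147 [0.06  0.001 0.012] [0.2   0.094 0.064]
```

{"fn": "run_rows", "kwargs": {"offsets": {"dx": [0,0,0,0,0,0,0,0,0,0,0,0,0],"dy": [0,0,0,0,0,0,0,0,0,0,0,0,0],"dz": [-0.001,-0.001,-0.001,-0.001,-0.001,-0.02,-0.05,-0.1,-0.14,-0.14,-0.14,-0.14,-0.14],"rz": [0,0,0,0,0,0,0,0,0,0,0,0,0],"jaw": [0,0.15,0.3,0.3,0.3,0.3,0.3,0.3,0.3,0.3,0.3,0.3,0.3]}}}

```text
t: 23.4
tcp_pos: [0.6466, 0.0513, 0.2857]
tool_rot: [0.718, 0.696, -0.001, -0.002]
force: [0.2, 0.0, 0.9]
finger_gap: 0.302
gripper_force: 0.0
```

Run:
```python
from h import *
s=prof();t=snap('top')
cv2.imwrite('pics/c9.png',cv2.resize(np.hstack([s['pixels'][170:310,280:420],t['pixels'][150:290,240:380]]),None,fx=2.8,fy=4,interpolation=2)[:,:,::-1])
```

```text
[[60, 101], [59, 107], [55, 114], [43, 112], [22, 107], [20, 106], [19, 103], [52, 6], [55, 8], [57, 9]]
roller? 447 [ 0.025 -0.105  0.012] [ 0.2   -0.001  0.099]
roller? 176 [0.06  0.001 0.012] [0.2   0.094 0.084]
```

View pics/c9.png

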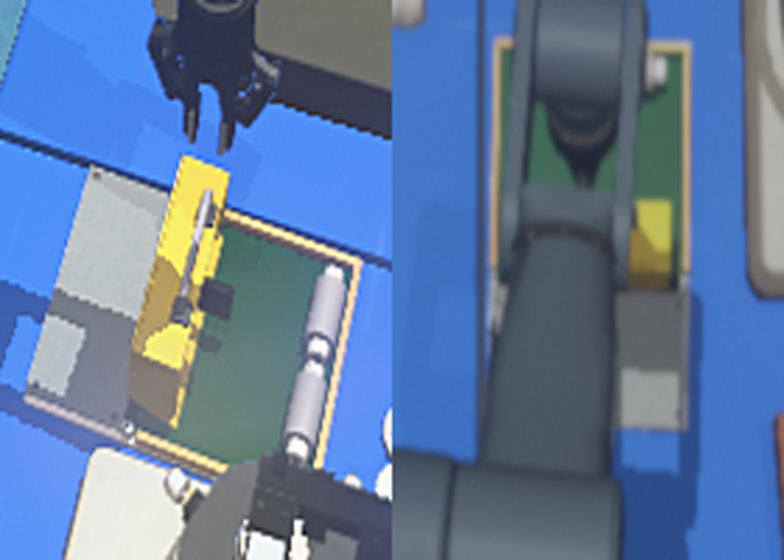

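Left: the bin lies over the bar with its rim on the felt, the rollers rest against the far frame at (325,305) and (305,400), and the gripper is clear. I'll check the tilt with a plane fit and confirm nothing is moving.

{"fn": "run_rows", "kwargs": {"offsets": {"dx": [0,0,0,0,0,0,0,0],"dy": [0,0,0,0,0,0,0,0],"dz": [0,0,0,0,0,0,0,0],"rz": [0,0,0,0,0,0,0,0],"jaw": [0.3,0.3,0.3,0.3,0.3,0.3,0.3,0.3]}}}

```text
t: 24.3
tcp_pos: [0.6476, 0.0513, 0.2879]
tool_rot: [0.718, 0.696, 0.0, 0.0]
force: [-0.7, 0.1, -0.4]
finger_gap: 0.299
gripper_force: 0.0
```

Run:
```python
from h import *
c=np.array([.591,.0537]);x=np.array([np.cos(-.032),np.sin(-.032)]);y=np.array([-x[1],x[0]])
s=snap('side')
q=blob(s,(270,130,440,330),lambda h:(h[...,0]>18)&(h[...,0]<35)&(h[...,1]>90))
W=world(s,q);L=np.c_[(W[:,:2]-c)@x,(W[:,:2]-c)@y,W[:,2]]
k=(abs(L[:,1])<.09)&(L[:,2]>.095)&(L[:,2]<.125)&(L[:,0]>-.02)&(L[:,0]<.07)
p=np.polyfit(L[k,0],L[k,2],1);print(k.sum(),'slope deg',np.degrees(np.arctan(p[0])),'tilt',90-np.degrees(np.arctan(p[0])),L[k].min(0),L[k].max(0))
a=np.array([[u,v] for v in range(150,330) for u in range(290,440)]);W=world(s,a);px=s['pixels'][a[:,1],a[:,0]].astype(int)
L=np.c_[(W[:,:2]-c)@x,(W[:,:2]-c)@y,W[:,2]];k=(px.max(1)-px.min(1)<45)&(L[:,0]>.1)&(L[:,0]<.23)&(abs(L[:,1])<.11)&(L[:,2]>.035)&(L[:,2]<.06)
for sg in(-1,1):
    m=k&(L[:,1]*sg>0);print('roller top',m.sum(),np.median(L[m],0).round(3),L[m,1].min().round(3),L[m,1].max().round(3))
s=snap('top');a=np.array([[u,v] for v in range(250,295) for u in range(370,450)]);print(manip.sense()['force'])
```

```text
649 slope deg -1.210722306599291 tilt 91.2107223065993 [ 0.00212471 -0.08994062  0.0964691 ] [0.06068079 0.08987702 0.1137914 ]
roller top 208 [ 0.195 -0.055  0.043] -0.096 -0.008
roller top 193 [0.196 0.042 0.043] 0.001 0.091
[-0.47461634 -0.42946235  0.32254139]
```

```bash
python3 -c "
from station import manip
print(manip.sign_off())"
```

```text
the job is handed in; nothing more can be done
None
```

I handed the job in: the bin lies over the stop bar tipped about 91° with its rim on the felt, both rollers rest on the felt against the far frame, and the gripper is clear; I saw nothing else disturbed, but sign-off returned no verdict.

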